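Seat the objective and hold the shutter slide open

TASK

Lift the black objective cell, which has a carrying bail, and lower it, without dropping it, fully home into the brass socket mount of the test jig, then let go of it. Then pull the jig's spring-return shutter slide (blue handle) out until its pointer stands on the red band of the scale, and finish while still holding it there (the spring pulls it shut if you let go). Leave the lens disk, brass sleeve, ceramic ring and steel tube where they stand.

Things in the scene. Friction and masses are not known exactly. Their poses are not given: they have to be found in the camera images.
- cell_mid (a point): Centre, half-way up, of the black objective cell: loose, about 0.32 kg, 80 mm high with its bail, upright on the cork at the start. Flange 76 mm in diameter, from 26 to 6 mm below this point (lens face on top); under it a spigot 52 mm in diameter, 14 mm long, chamfered 4 mm at its foot, 40 mm below this point. z is the cell's axis, up.
- bail (a point): Where to lift the cell: middle of its steel bail's bar, 35 mm above cell_mid. Square bar 10 x 10 mm, 72 mm long, along this point's y axis, on two posts that leave 58 mm free between them and 36 mm free height under the bar.
- cell: The same objective cell; origin at the centre of the spigot's foot, axes as cell_mid.
- socket_mouth (a point): Centre of the mouth of the jig's brass socket mount, level with its rim, 54 mm above the work surface. Plain round bore 56 mm in diameter, 18 mm deep; rim 92 mm outside. The cell goes in spigot down at any turn (the key-ways are only marks, no twist); fully home, its flange lies on the rim and cell_mid is 26 mm above this point. Axes as jig.
- jig: Lens test jig, fixed: aluminium base plate 280 x 150 x 12 mm on the 4 mm cork lining. Origin on its underside; the base spans x -155 to +125 mm, y -75 to +75 mm. Its +x axis points away from the robot (turned up to 15 degrees); the socket is centred at x = +65, y = 0 and the slide runs along x towards -x.
- slide: Spring-return shutter slide of the jig with a blue upright handle. Origin on the handle's centre line, 12.5 mm above the jig's underside, axes as jig. Starts shut (at x = -60, y = 0 mm in the jig) and pulls out along the jig's -x axis, 90 mm to its end stop. A spring draws it back: about 3 N when shut, 1.1 N more per 10 mm, so about 10 N at 65 mm.
- slide_grip (a point): Where to grip the slide's handle: on its centre line, 16 mm below its top, about 62 mm above the work surface. The handle is an upright plate 12 mm thick along the jig's x, 36 mm wide along y, rising 56 mm above the blade.
- pointer (a point): Middle of the slide's pointer, a 3 mm wide black bar that reaches sideways over the white scale: 62 mm from the handle along the jig's +y, at the same x as the handle.
- mark: Centre of the red band, 12 mm wide along the jig's x, set on the white scale 62 mm to the jig's +y side of the slide's line, 35 to 70 mm out from where the pointer rests when shut; it stays there. Axes as jig. The pointer stands on the band when its x in this frame is within 6 mm of 0.
- lens_mid (a point): Centre of a clear quartz lens disk, 54 mm in diameter and 10.5 mm high, lying loose on the cork. Leave alone.
- sleeve_mid (a point): Centre of a brass focusing sleeve, standing loose tube of 50 mm outer diameter, 50 mm high. Leave alone.
- spacer_mid (a point): Centre of a white ceramic spacer ring, 44 mm outer diameter, 14 mm high, lying loose. Leave alone.
- tube_mid (a point): Centre of a steel collimator tube, 42 mm in diameter, 110 mm high, standing loose. Leave alone.

How it is judged:
By the outcome, as a careful person would: the job done as asked, in the order asked, and still so for the second after the job is handed in, while the arm keeps its last pose, push and grip.
It also fails if it takes over 53 s, if anything falls off the work surface, if the arm or the gripper's body presses on something with over 40 N, if the wrist force passes 120 N, or if a joint passes its speed limit or range.

ROBOT

A 6-joint arm with a two-finger parallel gripper is mounted at the origin on the work surface. World frame = base frame: x ahead of the robot, y to its left, z up, the work surface at z = 0. Lengths are in mm, angles in rad, forces in N, time in s.
With the tool pointing down it reaches from about 350 to 975 mm from the base axis. Payload 7.1 kg.
Tool frame: the origin (TCP) lies midway between the tips of the shut fingers; the grasp point (between the pads) lies 19 mm behind it (ctrl.grip_point_offset is the distance from the TCP to the grasp point, in mm); z points along the fingers, y is the line along which they close (so a half turn about z gives the same grasp; the last joint's range is limited). The gripper opens to 88 mm and grips with 3 to 60 N. Pads are 20 mm wide; open, the fingers measure 115 mm over their backs; the gripper's body (75 mm by 178 mm) begins 61 mm behind the grasp point.
Start: joints at [-1.242, 0.423, 1.63, -0, 1.089, -0.019], TCP at [213.036, -587.555, 222.675] pointing down, gripper open.
Joint ranges: [-3, 3], [-0.9, 2.11], [0.09, 2.58], [-1.31, 4.45], [0.11, 2.69], [-2.54, 2.54]. Speed limits (rad/s): [2.39, 2.39, 3.01, 3.14, 3.14, 3.14].

INTERFACE

Orientations are given as a rotation vector (axis times angle).
In Python, from workcell import get_obs, optics, close_job, spotter, ctrl gives the robot as it stands. The module is installed in compiled form; this text tells all that it offers.
- The arm moves only by the tool move_arm, never from a script. Its argument "rows" is a list of rows, each a list of 5 numbers: the shift along the tool's x, y, z in cm, then the turn about the tool's z in degrees, then the opening in per cent of the stroke, from 0 (shut) to 100 (fully open). A call has 1 to 10 rows; each row shifts and turns the commanded pose from where the row before left it, along the tool's axes as they then stand; what a row does not reach is not made up. A row lasts 1/8 s, in which the tool goes at most 62.5 mm and 10.7 degrees, less where a joint would pass 70% of its speed; a pose out of reach is approached as far as the arm can. A call with a gripper value outside its range is refused whole. The fingers move at their own pace and stop on an object; the grip force is fixed at half the most. Time passes only in rows, so rows that do not move let the fingers close. It gives the time, the measured TCP pose, the force, the opening and the grip force at its end, in the units of the state.
- get_obs(): the state, without advancing time (a new reading comes with each control period).
- optics.get_image(name): name is "scene" or "top" or "wrist"; returns the picture (384x512x3 uint8, blue, green, red); there is no depth.
- optics.calibration(name): a dict with "camera_matrix" (3x3 intrinsics, pixels), "distortion" ([k1, k2, p1, p2, k3] as OpenCV has them; the pictures are not rectified), "xyz" and "orientation" of the camera in the world. Camera axes: x right, y down, z forward; pixel columns grow to the right and rows downward; lengths in mm; the calibration is good to about 2 mm. A picture is of the moment at which its call begins: read the wrist's pose just before it. calibration takes no time and is no camera call; for the wrist camera it gives the pose at the moment of the call.
- close_job(): hands the job in; it is judged then, once.
Trained networks look in the newest picture that a camera, given by its name, has taken for a name from the list of things; names that differ only in an ending like _2 or _b are one class to them, and where a whole thing is asked for, a point or a joint stands for the part that bears it (a point fixed in the world has none). Each returns a list of dicts, best first, with "conf" (0 to 1); they miss things now and then, are a little off and sometimes report something else, mostly with a low value. They report only what shows in the picture. A call takes as long as a camera call.
- spotter.find_in(camera, label): "point" ([column, row] in pixels, amid what is visible of it).
- spotter.regions_of(camera, label): "region" (384x512 bool, what is visible of it) and "point" ([column, row] in pixels, amid what is visible of it).
The state is a dict: "t": time; "qpos": joint angles; "qvel": joint speeds; "joint_torque": joint torques, N m; "ee_pos": TCP position; "orientation": TCP orientation; "ft_force": force on the tool from outside, world axes, zero at the start; "moment": the same for the moment, N m; "width": finger opening in mm; "grasp_force": force on a finger pad.
Only numpy, scipy, OpenCV 4.12 (cv2) and the standard library are available. Lean on these libraries where they do the work, as an engineer would, in place of code of your own. Each camera call takes 0.05 s, during which the arm holds its last target. There are 200 camera calls.

## Working session

There is one attempt and no reset: what is moved stays moved. The work goes in short steps, Python scripts to look and compute and a tool call to move; the robot and the scene stay as the last step left them, time stands still between calls to the robot, and variables do not carry over. Pictures are saved under pics/ and viewed, at most 10 in all, crops included, and the job is handed in when it is done.

Besides the shell and the picture viewer there is one more tool, called after "Call:" as name(argument=value, ...), one argument or row to a line, values as JSON. move_arm: Moves the arm, as the interface text tells. Its arguments: {"type":"object","properties":{"rows":{"type":"array","items":{"type":"array","items":{"type":"number"}}}},"required":["rows"]}

```bash
mkdir -p pics; cat > h.py <<'E'
import numpy as np, cv2
from scipy.spatial.transform import Rotation as R
from workcell import get_obs, optics, close_job, spotter, ctrl
def rot(o):
    o=np.array(o,float); return o if o.shape==(3,3) else R.from_rotvec(o).as_matrix()
def ray(c,px):
    K=np.array(c["camera_matrix"],float);D=np.array(c["distortion"],float)
    u=cv2.undistortPoints(np.array([[px]],float),K,D)[0,0]
    return np.array(c["xyz"],float), rot(c["orientation"])@np.array([u[0],u[1],1])
def at_z(c,px,z):
    o,d=ray(c,px); return o+d*(z-o[2])/d[2]
def proj(c,P):
    M=rot(c["orientation"]); P=np.atleast_2d(P)
    rv=cv2.Rodrigues(M.T)[0]; t=-M.T@np.array(c["xyz"],float)
    return cv2.projectPoints(P.astype(float),rv,t,np.array(c["camera_matrix"],float),np.array(c["distortion"],float))[0][:,0]
E
python3 - <<'E'
from h import *
np.set_printoptions(precision=1,suppress=True)
o=get_obs(); print(o["t"],o["ee_pos"],o["orientation"],o["width"],ctrl.grip_point_offset)
ims=[]
Z=dict(bail=79,cell_mid=44,socket_mouth=54,slide_grip=62,pointer=20,mark=18,lens_mid=9,sleeve_mid=29,spacer_mid=11,tube_mid=59)
for n in("top","scene"):
    im=optics.get_image(n); cv2.imwrite(f"pics/{n}0.png",im); c=optics.calibration(n); print(n,c["xyz"])
    for l,z in Z.items():
        r=spotter.find_in(n,l)[:2]
        print(l,[(round(q["conf"],2),np.array(q["point"]),at_z(c,q["point"],z)[:2]) for q in r])
E
```

```text
0.0 [ 212.8 -587.   221.9] [-3.1 -0.5  0. ] 87.64573351079291 18.700000000000003
top [ 367.5   13.9 1092. ]
bail [(0.62, array([199.4, 206.9]), array([565. , 161.5]))]
cell_mid [(0.76, array([197.3, 206.4]), array([573.2, 172. ]))]
socket_mouth [(0.73, array([341.6, 213.9]), array([ 549.7, -191.5]))]
slide_grip [(0.9, array([339.9, 220.5]), array([ 531.8, -184.9]))]
pointer [(0.74, array([340.9, 220.8]), array([ 537.7, -195.5])), (0.45, array([266.2, 192.5]), array([613.8,  -3.7]))]
mark []
lens_mid [(0.71, array([339.2, 217.9]), array([ 547.1, -193.6])), (0.61, array([238.1, 132.1]), array([786.5,  71.4]))]
sleeve_mid [(0.93, array([422.2, 247.2]), array([ 467.7, -395.3]))]
spacer_mid [(0.68, array([268.4, 203.6]), array([585.9,  -9.3]))]
tube_mid [(0.76, array([ 91.2, 194.4]), array([602.7, 437.7]))]
scene [1051.9  351.8  809.4]
bail [(0.79, array([315.9, 224.1]), array([597.8, 175.7]))]
cell_mid [(0.6, array([317.2, 223.8]), array([573.1, 169.3]))]
socket_mouth [(0.96, array([215.8, 163.3]), array([ 598.8, -162. ]))]
slide_grip [(0.89, array([221.9, 151.9]), array([ 560.2, -174. ]))]
pointer [(0.79, array([223.8, 150.4]), array([ 524.2, -203.5]))]
mark []
lens_mid [(0.76, array([233.9, 265.7]), array([784.4,  73.8])), (0.7, array([222.1, 153.3]), array([ 529.3, -206.7]))]
sleeve_mid [(0.81, array([192.5, 111.7]), array([ 468.6, -397.3]))]
spacer_mid [(0.55, array([255.6, 205.2]), array([612.9,  -1.3]))]
tube_mid [(0.57, array([410.3, 296.7]), array([605.9, 430.5])), (0.24, array([224.6, 152.3]), array([ 554.3, -169.1]))]
```

```bash
python3 - <<'E'
import cv2
a=cv2.imread("pics/top0.png");
b=a[120:320,160:440]
cv2.imwrite("pics/topc.png",cv2.resize(b,(784,560),interpolation=cv2.INTER_CUBIC))
E
```

```text
(no output)
```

View pics/topc.png

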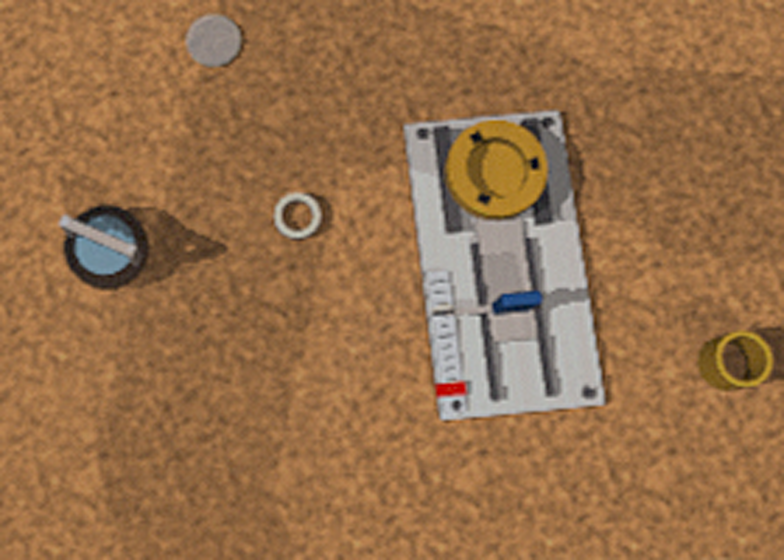

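View pics/scene0.png

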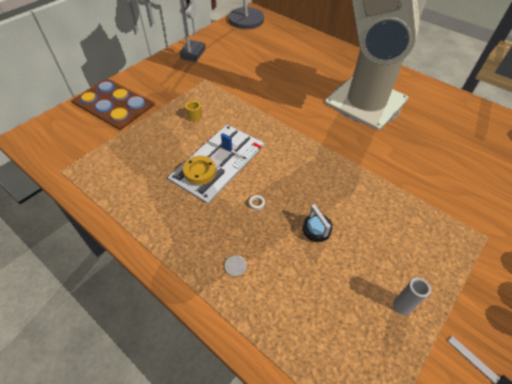

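Top crop: cell at left with bail running (64,220)-(136,256); socket ring centred (497,169); blue handle top (517,302); red band (451,390); pointer at row 308; ceramic ring lies between cell and jig. Now measure these.

```bash
python3 - <<'E'
from h import *
np.set_printoptions(precision=1,suppress=True)
im=cv2.imread("pics/top0.png"); c=optics.calibration("top")
f=lambda x,y:(160+(x+.5)/2.8-.5,120+(y+.5)/2.8-.5)
cor=np.array([at_z(c,f(*p),16)[:2] for p in [(404,125),(560,112),(604,404),(441,419)]])  # far-left, far-right, near-right, near-left
ex=(cor[0]+cor[1]-cor[2]-cor[3]); print("size",np.linalg.norm(ex)/2,np.linalg.norm(cor[0]-cor[1]),np.linalg.norm(cor[2]-cor[3]))
a=np.arctan2(ex[1],ex[0]); ctr=cor.mean(0); u=np.array([np.cos(a),np.sin(a)]);v=np.array([-u[1],u[0]])
org=ctr+15*u; print("yaw",np.degrees(a),"jig",org,"socket",org+65*u,"handle",org-60*u)
hsv=cv2.cvtColor(im,cv2.COLOR_BGR2HSV)
def cent(lo,hi,box,z):
    x0,y0,x1,y1=box; m=cv2.inRange(hsv[y0:y1,x0:x1],lo,hi); n,l,s,cc=cv2.connectedComponentsWithStats(m); k=1+s[1:,4].argmax()
    p=cc[k]+[x0,y0]; return p,s[k],at_z(c,p,z)
print("red",r:=cent((0,180,120),(8,255,255),(300,240,340,280),18)); 
print("red along u",(r[2][:2]-org)@u,(r[2][:2]-org)@v)
print("blue",b:=cent((100,120,50),(125,255,255),(320,210,370,240),70),(b[2][:2]-org)@u)
m=cv2.inRange(hsv[155:205,310:365],(18,150,120),(30,255,255)); pts=np.argwhere(m)[:,::-1]
(x,y),rr=cv2.minEnclosingCircle(cv2.convexHull(pts.astype(np.float32))); print("rim",x+310,y+155,rr,at_z(c,(x+310,y+155),54))
p1,p2=[at_z(c,f(*p),84)[:2] for p in[(65,221),(135,256)]]; d=p2-p1
print("bail",(p1+p2)/2,np.linalg.norm(d),np.degrees(np.arctan2(d[1],d[0])))
print("flange ctr",at_z(c,f(106,247),58))
print("ring",at_z(c,f(298,216),18))
s=optics.calibration("scene")
print(proj(s,[[*(org+65*u),54],[*((p1+p2)/2),84]]))
w=optics.calibration("wrist"); o=get_obs(); T=rot(o["orientation"]); print(T, T.T@(np.array(w["xyz"])-o["ee_pos"]), T.T@rot(w["orientation"]),w["camera_matrix"])
E
```

```text
size 276.82834082182126 150.16067875783605 148.17392111519263
yaw 4.943601263758764 jig [ 574.3 -190.8] socket [ 639.1 -185.2] handle [ 514.6 -196. ]
red (array([320.2, 258.4]), array([15, 17, 11,  4, 37], dtype=int32), array([ 442.5, -138.5,   18. ]))
red along u -126.85649441906607 63.466019075473724
blue (array([344.2, 227.2]), array([16, 14, 17,  8, 88], dtype=int32), array([ 513.8, -193.1,   70. ])) -60.454319028608566
rim 336.84066009521484 180.19701766967773 17.944759368896484 [ 637.  -183.8   54. ]
bail [569.3 170.8] 69.5399848656562 -116.95846067422507
flange ctr [566.6 169.2  58. ]
ring [602.6  -3.4  18. ]
[[199.9 167.3]
 [321.1 214.4]]
[[ 0.9  0.3  0. ]
 [ 0.3 -0.9 -0. ]
 [ 0.   0.  -1. ]] [  71.    -0.5 -162.9] [[ 0.  -1.  -0.3]
 [ 1.   0.   0. ]
 [-0.  -0.3  1. ]] [[330.3   0.  255.9]
 [  0.  330.3 186.8]
 [  0.    0.    1. ]]
```

```bash
cat >> h.py <<'E'
def to(x,y,z,yaw=None):
    "tool shift (cm) to TCP target, and turn (deg) to bring tool x to the world yaw"
    o=get_obs(); T=rot(o["orientation"]); d=T.T@(np.array([x,y,z])-o["ee_pos"])/10
    a=np.degrees(np.arctan2(T[1,0],T[0,0])); t=None if yaw is None else -((yaw-a+180)%360-180)
    print("t",round(o["t"],2),"pos",np.round(o["ee_pos"],1),"yaw",round(a,2),"tilt z",np.round(T[:,2],3),"shift cm",np.round(d,2),"turn",t,"w",round(o["width"],1),"F",np.round(o["ft_force"],1),"grip",round(o["grasp_force"],1),"q",np.round(o["qpos"],2))
E
python3 -c "
from h import *
to(568,170,222,63)"
```

```text
t 1.1 pos [ 213.  -587.6  222.7] yaw 19.93 tilt z [ 0. -0. -1.] shift cm [ 59.19 -59.12   0.07] turn -43.07362908604074 w 87.9 F [-0.   0.2  0.7] grip 0.0 q [-1.24  0.42  1.63  0.    1.09 -0.02]
```

Call:
move_arm(
  rows=[
    [4.2,-4.2,0,0,100],
    [4.2,-4.2,0,0,100],
    [4.2,-4.2,0,0,100],
    [4.2,-4.2,0,0,100],
    [4.2,-4.2,0,0,100],
    [4.2,-4.2,0,0,100],
    [4.2,-4.2,0,0,100],
    [4.2,-4.2,0,0,100],
    [4.2,-4.2,0,0,100],
    [4.2,-4.2,0,0,100],
  ],
)

```text
t: 2.35
ee_pos: [465.5, -47.7, 223.1]
orientation: [3.094, 0.544, 0.002]
ft_force: [1.6, -1.4, -0.2]
width: 87.9
grasp_force: 0.0
```

Call:
move_arm(
  rows=[
    [4.2,-4.2,0,0,100],
    [4.2,-4.2,0,0,100],
    [4.2,-4.2,0,0,100],
    [4.2,-4.2,0,0,100],
    [0,0,0,-10,100],
    [0,0,0,-10,100],
    [0,0,0,-10,100],
    [0,0,0,-10,100],
    [0,0,0,-3,100],
    [0,0,0,0,100],
  ],
)

```text
t: 3.6
ee_pos: [565.4, 165.6, 222.7]
orientation: [2.68, 1.639, 0.0]
ft_force: [0.4, -0.7, -0.1]
width: 87.7
grasp_force: 0.0
```

```bash
python3 - <<'E'
from h import *
to(568,170,222,63)
w=optics.calibration("wrist"); im=optics.get_image("wrist"); print(proj(w,[[568,170,84],[568,170,38]]))
print([(round(r["conf"],2),r["point"]) for r in spotter.find_in("wrist","bail")])
cv2.imwrite("pics/w1.png",im)
E
```

```text
t 3.6 pos [565.4 165.6 222.7] yaw 62.89 tilt z [ 0. -0. -1.] shift cm [0.5  0.03 0.07] turn -0.10601422211573208 w 87.7 F [ 0.4 -0.7 -0.1] grip 0.0 q [ 0.26  0.37  1.71 -0.    1.06  0.74]
[[256.30571328 171.2863192 ]
 [256.23992632 162.0456537 ]]
[(0.64, [257.6, 155.5])]
```

View pics/w1.png

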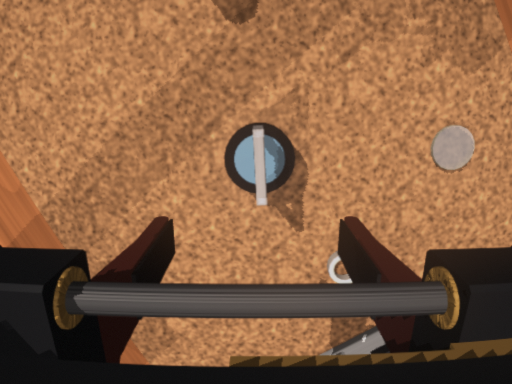

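Bail runs (258,127)-(262,203), nearly along tool x, centred between the fingers; flange centre about (260,158).

```bash
python3 - <<'E'
from h import *
w=optics.calibration("wrist")
a,b=at_z(w,(258.5,128),84),at_z(w,(262,199),84); print(a,b,np.linalg.norm(a-b),np.degrees(np.arctan2(*(a-b)[1::-1])),(a+b)/2, "flange",at_z(w,(260,158),36))
m=(a+b)/2; to(m[0],m[1],60.5,63)
E
```

```text
[588.0317337 204.7873368  84.       ] [560.52237063 143.39644214  84.        ] 67.27263190876644 65.86276854011719 [574.27705217 174.09188947  84.        ] flange [573.42998083 171.73297337  36.        ]
t 3.7 pos [565.4 165.7 222.7] yaw 62.86 tilt z [ 0. -0. -1.] shift cm [ 1.15  0.4  16.22] turn -0.14071400415076596 w 87.9 F [ 0.6 -0.3 -0.3] grip 0.0 q [ 0.26  0.37  1.71 -0.    1.06  0.74]
```

Call:
move_arm(
  rows=[
    [1.0,0.4,4,-2.5,100],
    [0,0,4,0,100],
    [0,0,3,0,100],
    [0,0,3,0,100],
    [0,0,2.2,0,100],
    [0,0,0,0,100],
    [0,0,0,0,0],
    [0,0,0,0,0],
    [0,0,0,0,0],
    [0,0,0,0,0],
  ],
)

```text
t: 4.95
ee_pos: [573.8, 172.8, 61.2]
orientation: [2.643, 1.698, 0.001]
ft_force: [-0.2, -0.2, -0.5]
width: 51.1
grasp_force: 0.0
```

Call:
move_arm(
  rows=[
    [0,0,0,0,0],
    [0,0,0,0,0],
    [0,0,0,0,0],
    [0,0,0,0,0],
  ],
)

```text
t: 5.45
ee_pos: [573.5, 172.7, 60.6]
orientation: [-2.643, -1.698, 0.0]
ft_force: [0.7, 0.5, 0.2]
width: 11.6
grasp_force: 0.0
```

Call:
move_arm(
  rows=[
    [0,0,0,0,0],
    [0,0,0,0,0],
    [0,0,0,0,0],
    [0,0,-0.5,0,0],
    [0,0,-2,0,0],
    [0,0,-4,0,0],
    [0,0,-4,0,0],
    [0,0,-1,0,0],
    [0,0,0,0,0],
  ],
)

```text
t: 6.58
ee_pos: [573.6, 172.7, 176.3]
orientation: [2.643, 1.698, 0.002]
ft_force: [-0.4, 0.5, -3.2]
width: 9.7
grasp_force: 30.0
```

```bash
python3 -c "
from h import *
to(639,-185,172,95)"
```

```text
t 6.58 pos [573.6 172.7 176.3] yaw 65.43 tilt z [ 0.001  0.    -1.   ] shift cm [-29.81  20.82   0.42] turn -29.57261579337967 w 9.7 F [-0.4  0.5 -3.2] grip 30.0 q [ 0.27  0.44  1.72 -0.    0.98  0.7 ]
```

Call:
move_arm(
  rows=[
    [-1.5,1.0,0,0,0],
    [-3.2,2.2,0,0,0],
    [-3.6,2.5,0,0,0],
    [-3.6,2.5,0,0,0],
    [-3.6,2.5,0,0,0],
    [-3.6,2.5,0,0,0],
    [-3.6,2.5,0,0,0],
    [-3.6,2.5,0,0,0],
    [-2.2,1.5,0,0,0],
    [-1.3,1.1,0,0,0],
  ],
)

```text
t: 7.82
ee_pos: [638.1, -186.1, 174.4]
orientation: [-2.643, -1.695, 0.002]
ft_force: [0.2, 0.5, -3.4]
width: 9.6
grasp_force: 30.0
```

Call:
move_arm(
  rows=[
    [0,0,0,-6,0],
    [0,0,0,-8,0],
    [0,0,0,-8,0],
    [0,0,0,-6,0],
    [0,0,0,-2,0],
    [0,0,0,0,0],
    [0,0,0,0,0],
  ],
)

```text
t: 8.7
ee_pos: [638.7, -184.6, 175.5]
orientation: [-2.115, -2.323, 0.0]
ft_force: [-0.2, -0.4, -3.5]
width: 9.8
grasp_force: 30.0
```

```bash
python3 - <<'E'
from h import *
to(639,-185,172,95)
w=optics.calibration("wrist"); im=optics.get_image("wrist"); cv2.imwrite("pics/w2.png",im)
P=np.array([639,-185,54]); th=np.linspace(0,2*np.pi,12,endpoint=False)
print(proj(w,P).round(), proj(w,P+np.c_[46*np.cos(th),46*np.sin(th),0*th]).round().tolist())
E
```

```text
t 8.7 pos [ 638.7 -184.6  175.5] yaw 95.37 tilt z [-0.  0. -1.] shift cm [-0.05  0.02  0.35] turn 0.37267811721369526 w 9.8 F [-0.2 -0.4 -3.5] grip 30.0 q [-0.3   0.53  1.57  0.    1.04 -0.39]
[[256. 181.]] [[307.0, 186.0], [304.0, 160.0], [287.0, 139.0], [261.0, 130.0], [234.0, 134.0], [213.0, 152.0], [204.0, 177.0], [210.0, 202.0], [227.0, 221.0], [251.0, 229.0], [277.0, 225.0], [297.0, 210.0]]
```

View pics/w2.png

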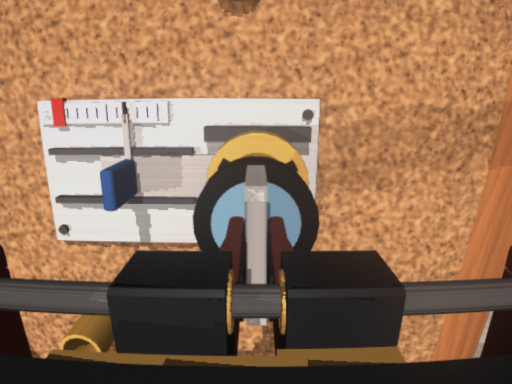

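Brass rim arc visible above the cell with top (257,133), left (207,180), right (308,178); the black flange centres near (256,222). Red band at (59,112), pointer tip (125,103). I'll fit rim and flange circles in this one view.

```bash
cat > fit.py <<'E'
from h import *
from scipy.optimize import least_squares
def fitc(w,pts,z,r,fixed=True):
    X=np.array([at_z(w,p,z)[:2] for p in pts])
    g=(lambda q:np.linalg.norm(X-q[:2],axis=1)-(r if fixed else q[2]))
    s=least_squares(g,[*X.mean(0),r],loss="soft_l1"); return s.x,np.abs(s.fun).mean(),len(X)
E
python3 - <<'E'
from fit import *
im=cv2.imread("pics/w2.png"); w=optics.calibration("wrist"); hsv=cv2.cvtColor(im,cv2.COLOR_BGR2HSV)
m=cv2.inRange(hsv,(18,170,110),(32,255,255))
# outer top boundary of brass: first yellow pixel from the top in each column
P=[]
for x in range(215,302):
    ys=np.where(m[120:190,x])[0]
    if len(ys): P.append((x,120+ys[0]-.5))
for q in (True,False): print("rim",fitc(w,P,54,46,q))
P=[]
g=im.max(2)
for y in range(175,245):
    xs=np.where(g[y,185:330]<45)[0]
    if len(xs)>4: P+= [(185+xs[0]-.5,y),(185+xs[-1]+.5,y)]
P=[p for p in P if (p[0]<235 or p[0]>280)]
print(P[::12])
for z in(150,):
  for q in (True,False): print("flange",z,fitc(w,P,z,38,q))
# jig edge yaw
e=[at_z(w,p,16)[:2] for p in((45,101),(318,99),(58,241))]; print(np.degrees(np.arctan2(*(e[1]-e[0])[::-1])),np.linalg.norm(e[1]-e[0]))
for n,p,z in(("red",(59,112),18),("ptr",(125,108),21),("far-left corner",(319,99),16)): print(n,at_z(w,p,z))
E
```

```text
fit.py:6: RuntimeWarning: Mean of empty slice.
  s=least_squares(g,[*X.mean(0),r],loss="soft_l1"); return s.x,np.abs(s.fun).mean(),len(X)
  ret = ret.dtype.type(ret / rcount)
Traceback (most recent call last):
  File "fit.py", line 6, in fitc
    s=least_squares(g,[*X.mean(0),r],loss="soft_l1"); return s.x,np.abs(s.fun).mean(),len(X)
                      ^^^^^^^^^^^^^^
TypeError: Value after * must be an iterable, not numpy.float64
```

```bash
cat > m2.py <<'E'
from fit import *
im=cv2.imread("pics/w2.png"); w=optics.calibration("wrist"); hsv=cv2.cvtColor(im,cv2.COLOR_BGR2HSV)
print(hsv[145,245:270:6].tolist(),hsv[200,190:215:3].tolist(),im[200,190:215:3].tolist())
m=(hsv[...,1]>170)&(hsv[...,2]>90)&(hsv[...,0]>10)
P=[]
for x in range(215,302):
    ys=np.where(m[128:190,x])[0]
    if len(ys): P.append((x,128+ys[0]-.5))
for q in (True,False): print("rim",fitc(w,P,54,46,q))
P=[]
g=im.max(2)
for y in range(185,245):
    xs=np.where(g[y,185:330]<60)[0]
    if len(xs)>4: P+= [(185+xs[0]-.5,y),(185+xs[-1]+.5,y)]
P=[p for p in P if (p[0]<225 or p[0]>290)]
print(P[::12])
for q in (True,False): print("flange",fitc(w,P,152,38,q))
e=[at_z(w,p,16)[:2] for p in((45,101),(318,99),(58,241))]; print(np.degrees(np.arctan2(*(e[1]-e[0])[::-1])),np.linalg.norm(e[1]-e[0]))
for n,p,z in(("red",(59,112),18),("ptr",(125,108),21)): print(n,at_z(w,p,z))
E
python3 m2.py
```

```text
[[20, 144, 226], [20, 147, 226], [20, 147, 226], [19, 148, 226], [19, 148, 226]] [[0, 13, 95], [0, 14, 88], [10, 21, 73], [8, 19, 53], [8, 20, 51], [8, 20, 52], [12, 25, 51], [10, 15, 50], [0, 16, 49]] [[90, 90, 95], [83, 83, 88], [67, 69, 73], [49, 50, 53], [47, 48, 51], [48, 49, 52], [46, 48, 51], [47, 48, 50], [46, 46, 49]]fit.py:6: RuntimeWarning: Mean of empty slice.
  s=least_squares(g,[*X.mean(0),r],loss="soft_l1"); return s.x,np.abs(s.fun).mean(),len(X)
  ret = ret.dtype.type(ret / rcount)
Traceback (most recent call last):
  File "m2.py", line 9, in <module>
    for q in (True,False): print("rim",fitc(w,P,54,46,q))
                                       ~~~~^^^^^^^^^^^^^
  File "fit.py", line 6, in fitc
    s=least_squares(g,[*X.mean(0),r],loss="soft_l1"); return s.x,np.abs(s.fun).mean(),len(X)
                      ^^^^^^^^^^^^^^
TypeError: Value after * must be an iterable, not numpy.float64
```

```bash
sed -i 's/>170)/>110)/' m2.py; python3 m2.py
```

```text
[[20, 144, 226], [20, 147, 226], [20, 147, 226], [19, 148, 226], [19, 148, 226]] [[0, 13, 95], [0, 14, 88], [10, 21, 73], [8, 19, 53], [8, 20, 51], [8, 20, 52], [12, 25, 51], [10, 15, 50], [0, 16, 49]] [[90, 90, 95], [83, 83, 88], [67, 69, 73], [49, 50, 53], [47, 48, 51], [48, 49, 52], [46, 48, 51], [47, 48, 50], [46, 46, 49]]
rim (array([ 639.88536714, -186.34018125,   46.        ]), np.float64(0.5072592334198884), 87)
rim (array([ 639.66717854, -182.22529467,   42.33980855]), np.float64(0.17057404185308908), 87)
[(np.float64(206.5), 185), (np.float64(202.5), 191), (np.float64(199.5), 197), (np.float64(196.5), 203), (np.float64(195.5), 209), (np.float64(193.5), 215), (np.float64(193.5), 221), (np.float64(194.5), 227), (np.float64(194.5), 233), (np.float64(196.5), 239)]
flange (array([ 639.06063957, -187.46366011,   38.        ]), np.float64(0.3975611616939289), 120)
flange (array([ 638.98973651, -186.75634253,   37.54488077]), np.float64(0.19020746852175266), 120)
5.13613573718892 267.9926648715498
red [ 439.96317262 -141.97863913   18.        ]
ptr [ 508.55278269 -133.109734     21.        ]
```

Call:
move_arm(
  rows=[
    [0.1,0.1,2,0,0],
    [0,0,2,0,0],
    [0,0,1,0,0],
    [0,0,0.6,0,0],
    [0,0,0,0,0],
    [0,0,0,0,0],
  ],
)

```text
t: 9.5
ee_pos: [640.1, -183.9, 120.2]
orientation: [2.113, 2.323, 0.001]
ft_force: [1.0, -0.0, -3.3]
width: 9.9
grasp_force: 30.0
```

```bash
python3 - <<'E'
from h import *
to(639,-185,97,95)
im=optics.get_image("wrist"); cv2.imwrite("pics/w3.png",im)
im=optics.get_image("scene"); cv2.imwrite("pics/s3.png",cv2.resize(im[120:210,150:270],(800,600),interpolation=cv2.INTER_CUBIC))
E
```

```text
t 9.5 pos [ 640.1 -183.9  120.2] yaw 95.42 tilt z [ 0.001 -0.    -1.   ] shift cm [-0.1  -0.13  2.32] turn 0.42362645821279443 w 9.9 F [ 1.  -0.  -3.3] grip 30.0 q [-0.3   0.6   1.6   0.    0.94 -0.39]
```

View pics/w3.png

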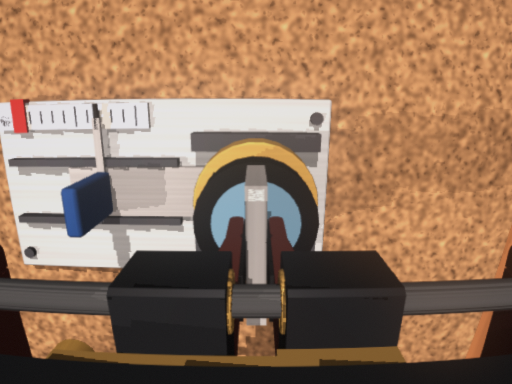

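View pics/s3.png

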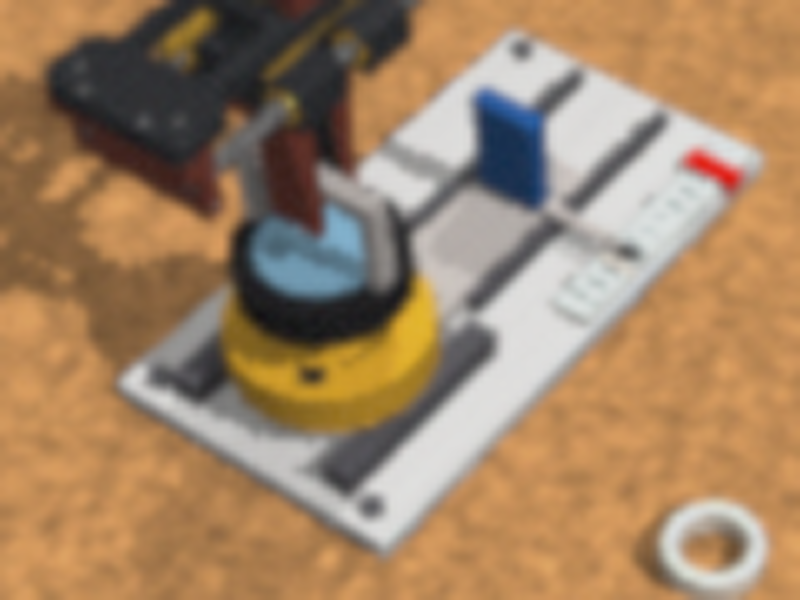

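Wrist view: rim arc top (257,139), right (319,205), left (193,205); flange black disc centred about (257,218), i.e. nearly concentric; the scene view agrees. Fitting again.

```bash
cat > m3.py <<'E'
from fit import *
o=get_obs()["ee_pos"]
im=cv2.imread("pics/w3.png"); w=optics.calibration("wrist"); hsv=cv2.cvtColor(im,cv2.COLOR_BGR2HSV)
m=(hsv[...,1]>110)&(hsv[...,2]>90)&(hsv[...,0]>10)
P=[]
for x in range(205,308):
    ys=np.where(m[132:190,x])[0]
    if len(ys): P.append((x,132+ys[0]-.5))
for y in range(165,195):
    xs=np.where(m[y,185:325])[0]
    if len(xs)>3: P+=[(185+xs[0]-.5,y),(185+xs[-1]+.5,y)]
print(P[::25])
for q in (True,False): print("rim",fitc(w,P,54,46,q))
g=im.max(2); P=[]
for y in range(185,245):
    xs=np.where(g[y,188:325]<62)[0]
    if len(xs)>4: P+= [(188+xs[0]-.5,y),(188+xs[-1]+.5,y)]
P=[p for p in P if (p[0]<225 or p[0]>290)]
zt=38+o[2]-60.6
for q in (True,False): print("flange",fitc(w,P,zt,38,q))
E
python3 m3.py
```

```text
[(205, np.float64(165.5)), (230, np.float64(143.5)), (255, np.float64(137.5)), (280, np.float64(143.5)), (305, np.float64(165.5)), (np.float64(198.5), 176), (np.float64(315.5), 188)]
rim (array([ 640.00224417, -186.1360272 ,   46.        ]), np.float64(0.8106136834292043), 163)
rim (array([ 639.8013116 , -183.63190264,   43.95877195]), np.float64(0.4164113901950657), 163)
flange (array([ 640.40971832, -186.77393681,   38.        ]), np.float64(0.5215338794009475), 120)
flange (array([ 640.2918421 , -185.70897258,   37.35582865]), np.float64(0.1975845460197903), 120)
```

Call:
move_arm(
  rows=[
    [0.1,0,0.3,0,0],
    [0,0,0.4,0,0],
    [0,0,0.3,0,0],
    [0,0,0.3,0,0],
    [0,0,0.2,0,0],
    [0,0,0,0,0],
  ],
)

```text
t: 10.35
ee_pos: [640.2, -183.6, 105.3]
orientation: [2.112, 2.323, 0.0]
ft_force: [-0.0, -3.9, -1.6]
width: 9.3
grasp_force: 30.0
```

The side force (−3.9 N in y) says I'm slightly too far in +y; ease back.

Call:
move_arm(
  rows=[
    [-0.15,0,0,0,0],
    [0,0,0.2,0,0],
    [0,0,0.2,0,0],
    [0,0,0,0,0],
  ],
)

```text
t: 10.85
ee_pos: [639.5, -184.1, 100.2]
orientation: [-2.113, -2.324, 0.001]
ft_force: [1.1, -2.5, -3.7]
width: 9.5
grasp_force: 30.0
```

Call:
move_arm(
  rows=[
    [-0.1,0,0.1,0,0],
    [0,0,0.1,0,0],
    [0,0,0.1,0,0],
    [0,0,0,0,0],
  ],
)

```text
t: 11.35
ee_pos: [639.6, -184.9, 97.4]
orientation: [-2.113, -2.324, 0.0]
ft_force: [1.1, -0.0, -2.3]
width: 9.8
grasp_force: 30.0
```

Call:
move_arm(
  rows=[
    [0,0,0.1,0,0],
    [0,0,0.1,0,0],
    [0,0,0,0,0],
  ],
)

```text
t: 11.72
ee_pos: [639.7, -185.0, 96.6]
orientation: [-2.114, -2.324, -0.0]
ft_force: [-3.9, 0.5, 4.5]
width: 9.6
grasp_force: 30.0
```

Call:
move_arm(
  rows=[
    [0,0,-0.05,0,10],
    [0,0,0,0,40],
    [0,0,0,0,60],
    [0,0,0,0,60],
    [0,0,0,0,60],
    [0,0,0,0,60],
  ],
)

```text
t: 12.48
ee_pos: [639.9, -185.2, 96.2]
orientation: [2.114, 2.324, 0.0]
ft_force: [0.7, 0.1, 0.1]
width: 52.2
grasp_force: 0.0
```

Call:
move_arm(
  rows=[
    [0,0,-1,0,60],
    [0,0,-3,0,60],
    [0,0,-4,0,60],
    [0,0,-2,0,60],
    [0,0,0,0,60],
    [0,0,0,0,60],
  ],
)

```text
t: 13.22
ee_pos: [639.0, -185.0, 194.8]
orientation: [-2.113, -2.323, 0.001]
ft_force: [-0.7, 1.3, -0.3]
width: 52.7
grasp_force: 0.0
```

```bash
python3 - <<'E'
from h import *
to(514,-195,200,95)
im=optics.get_image("wrist"); cv2.imwrite("pics/w4.png",im)
w=optics.calibration("wrist"); print(proj(w,[[639.5,-185,60],[639.5,-185,120]]))
E
```

```text
t 13.22 pos [ 639.  -185.   194.8] yaw 95.42 tilt z [-0.002  0.001 -1.   ] shift cm [  0.18 -12.54  -0.49] turn 0.4233158404464348 w 52.7 F [-0.7  1.3 -0.3] grip 0.0 q [-0.3   0.51  1.55 -0.    1.08 -0.39]
[[256.80442688 177.92750538]
 [256.81861233 196.58774763]]
```

View pics/w4.png

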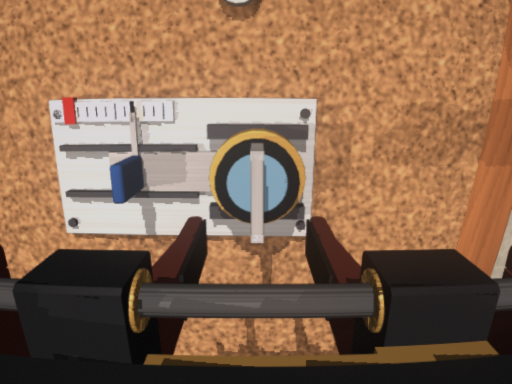

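Cell is seated: flange concentric in the brass rim, (257,180), bail upright. Now the handle.

Call:
move_arm(
  rows=[
    [0,-3,0,0,60],
    [0,-4,0,0,60],
    [0,-4,0,0,60],
    [0.1,-1.5,1,0,60],
    [0,0,4,0,60],
    [0,0,4,0,60],
    [0,0,3,0,60],
    [0,0,2,0,60],
    [0,0,1.2,0,60],
    [0,0,0,0,60],
  ],
)

```text
t: 14.52
ee_pos: [514.4, -195.6, 43.0]
orientation: [-2.112, -2.322, 0.001]
ft_force: [0.0, 0.3, 0.9]
width: 52.7
grasp_force: 0.0
```

Call:
move_arm(
  rows=[
    [0,0,0,0,0],
    [0,0,0,0,0],
    [0,0,0,0,0],
    [0,0,0,0,0],
    [0,0,0,0,0],
    [0,0,0,0,0],
  ],
)

```text
t: 15.28
ee_pos: [515.3, -196.1, 44.4]
orientation: [2.114, 2.323, 0.0]
ft_force: [-1.6, -1.2, 5.0]
width: 11.8
grasp_force: 30.0
```

```bash
python3 - <<'E'
from h import *
to(515,-196,43,95)
w=optics.calibration("wrist")
im=optics.get_image("wrist"); cv2.imwrite("pics/w5.png",im)
im2=optics.get_image("top"); cv2.imwrite("pics/t5.png",im2)
E
```

```text
t 15.28 pos [ 515.3 -196.1   44.4] yaw 95.39 tilt z [ 0.  0. -1.] shift cm [ 0.01 -0.03  0.14] turn 0.39459735161904064 w 11.8 F [-1.6 -1.2  5. ] grip 30.0 q [-0.39  0.58  1.89  0.    0.67 -0.48]
```

View pics/w5.png

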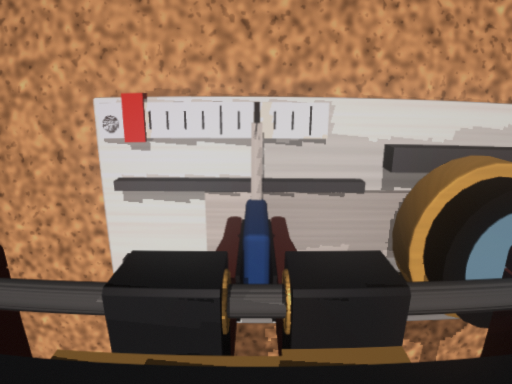

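Handle gripped at (257,235). Red band (134,118), 23 px wide; pointer tip (257,112).

```bash
python3 - <<'E'
from h import *
w=optics.calibration("wrist"); im=cv2.imread("pics/w5.png"); hsv=cv2.cvtColor(im,cv2.COLOR_BGR2HSV)
m=((hsv[...,0]<6)|(hsv[...,0]>174))&(hsv[...,1]>180)&(hsv[...,2]>100); m[:80]=0;m[150:]=0; m[:,170:]=0
ys,xs=np.where(m); print(xs.min(),xs.max(),ys.min(),ys.max())
mid=((xs.min()+xs.max())/2,(ys.min()+ys.max())/2)
u=np.array([np.cos(np.radians(5.2)),np.sin(np.radians(5.2))])
for zr,zp in((16,16),(18,20),(20,24)):
    r=at_z(w,mid,zr)[:2];p=at_z(w,(257,112),zp)[:2]; l=at_z(w,(xs.min()-.5,mid[1]),zr)[:2];q=at_z(w,(xs.max()+.5,mid[1]),zr)[:2]
    print(zr,r,p,"dist",(p-r)@u,"bandw",np.linalg.norm(q-l), "edge dist 99..328 scale",np.linalg.norm(at_z(w,(328,120),zr)-at_z(w,(98,120),zr)))
E
```

```text
122 142 93 136
16 [ 438.38244314 -140.18943647] [ 510.01423463 -132.5080697 ] dist 72.03316568056377 bandw 12.432633854309007 edge dist 99..328 scale 133.48180231004827
18 [ 439.11697764 -140.03093739] [ 509.9856855  -132.35166718] dist 71.27303257723437 bandw 12.302668251318652 edge dist 99..328 scale 132.08643885538834
20 [ 439.85151214 -139.87243831] [ 509.95713637 -132.19526467] dist 70.51289947390504 bandw 12.17270264832824 edge dist 99..328 scale 130.69107540072838
```

Call:
move_arm(
  rows=[
    [0,-0.6,0,0,0],
    [0,-1,0,0,0],
    [0,-1,0,0,0],
    [0,-1,0,0,0],
    [0,-1,0,0,0],
    [0,-1,0,0,0],
    [0,-0.8,0,0,0],
    [0,-0.3,0,0,0],
    [0,0,0,0,0],
    [0,0,0,0,0],
  ],
)

```text
t: 16.62
ee_pos: [450.2, -201.9, 44.4]
orientation: [2.113, 2.322, 0.003]
ft_force: [9.2, 9.0, 0.8]
width: 11.5
grasp_force: 30.0
```

```bash
python3 - <<'E'
from h import *
to(515,-196,43,95)
im=optics.get_image("wrist"); cv2.imwrite("pics/w6.png",im)
cv2.imwrite("pics/w6c.png",cv2.resize(im[70:220,160:360],(800,600),interpolation=cv2.INTER_CUBIC))
E
```

```text
t 16.62 pos [ 450.2 -201.9   44.4] yaw 95.39 tilt z [ 0.003  0.    -1.   ] shift cm [-0.02  6.51  0.17] turn 0.3922977777004917 w 11.5 F [9.2 9.  0.8] grip 30.0 q [-0.45  0.53  2.02  0.    0.59 -0.54]
```

View pics/w6c.png

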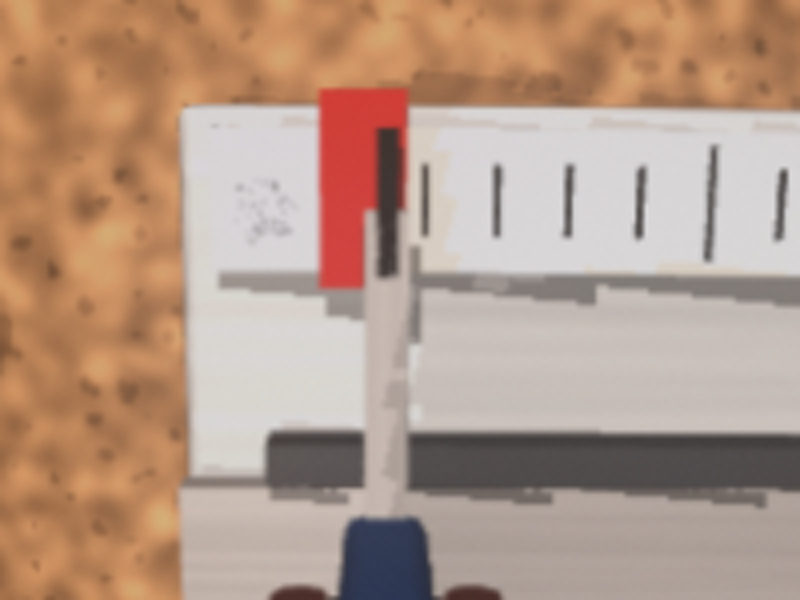

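Pointer at x=387 in the crop, band 320–408 (centre 364): about 3 mm more to pull; also ease the sideways load.

Call:
move_arm(
  rows=[
    [0.1,-0.15,0,0,0],
    [0,-0.15,0,0,0],
    [0,0,0,0,0],
    [0,0,0,0,0],
    [0,0,0,0,0],
    [0,0,0,0,0],
    [0,0,0,0,0],
    [0,0,0,0,0],
  ],
)

```text
t: 17.68
ee_pos: [447.8, -202.1, 44.5]
orientation: [2.111, 2.321, 0.003]
ft_force: [9.1, 3.5, -2.7]
width: 11.9
grasp_force: 30.0
```

```bash
python3 - <<'E'
from h import *
to(515,-196,43,95)
im=optics.get_image("wrist")
a=cv2.resize(im[70:220,160:360],(400,300),interpolation=cv2.INTER_CUBIC)
s=optics.get_image("scene"); b=cv2.resize(s[120:210,150:270],(400,300),interpolation=cv2.INTER_CUBIC)
cv2.imwrite("pics/w7.png",np.hstack([a,b]))
E
```

```text
t 17.68 pos [ 447.8 -202.1   44.5] yaw 95.41 tilt z [ 0.005 -0.001 -1.   ] shift cm [-0.03  6.75  0.18] turn 0.40774933630120813 w 11.9 F [ 9.1  3.5 -2.7] grip 30.0 q [-0.45  0.53  2.02  0.    0.59 -0.54]
```

View pics/w7.png

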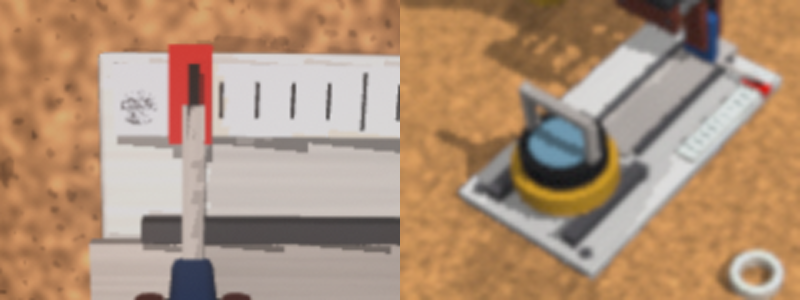

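Pointer (194) stands inside the band (169–212), about 1 mm off centre. The cell is seated flat on the rim, so I'm handing in.

```bash
python3 -c "
from h import *
to(515,-196,43,95)
print(close_job())"
```

```text
t 17.77 pos [ 447.8 -202.1   44.5] yaw 95.41 tilt z [ 0.005 -0.001 -1.   ] shift cm [-0.03  6.75  0.18] turn 0.4098150511293852 w 12.1 F [ 9.6  3.1 -2.7] grip 30.0 q [-0.45  0.53  2.02  0.    0.59 -0.54]
the job is handed in; nothing more can be done
None
```

The objective cell sits fully home in the brass socket and has been released, and the gripper is holding the shutter slide out with its pointer on the red band, about 1 mm off centre; I handed the job in at 17.8 s, and the hand-in returned no verdict.

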